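# Stack and chock spare conveyor rollers on a storage cradle

## Robot

A 7-joint arm with a two-finger parallel gripper is mounted at the origin on the work surface. World frame = base frame: x ahead of the robot, y to its left, z up, the work surface at z = 0. Lengths are in m, angles in rad, forces in N, time in s.
With the tool pointing down it reaches from about 0.4 to 0.85 m from the base axis. Payload 10.4 kg.
Tool frame: the origin (TCP) lies on the centre line of the jaws, within the pads' length; the fingertips stand r.tip_extent ahead of it and the grasp point (between the pads) lies 3 mm ahead of it (r.tip_extent is the distance from the TCP to the fingertips, in m); z points along the fingers, y is the direction in which the jaws open and shut (so a half turn about z gives the same grasp; the last joint's range is limited). The gripper opens to 87 mm and grips with 3 to 60 N. Pads are 19 mm wide; open, the fingers measure 117 mm over their backs; the gripper's body (75 mm by 190 mm) begins 51 mm behind the grasp point.
Start: joints at [1.195, 0.332, -0.065, 1.46, 0.022, 1.35, -0.088], TCP at [0.216, -0.587, 0.245] pointing down, gripper open.
Joint ranges: [-2.6, 2.6], [-0.5, 2.12], [-1.47, 1.34], [0.16, 2.42], [-1.27, 4.41], [0.06, 2.06], [-2.6, 2.6]. Speed limits (rad/s): [2.22, 2.22, 2.79, 2.79, 3.14, 3.14, 3.14].

## Interface

Orientations are given as a unit quaternion [x, y, z, w].
In Python, from bench import r gives the robot as it stands. The module is installed in compiled form; this text tells all that it offers.
- The arm moves only by the shell command python3 -m jog 'ROWS' [FORCE]. ROWS is JSON, a list of rows, each a list of 5 numbers: the shift along the tool's x, y, z in cm, then the turn about the tool's z in rad, then the closure, from 0 (fully open) to 1 (shut). A call has exactly 10 rows; each row shifts and turns the pose as measured when the row begins, along the tool's axes as they then stand; what a row does not reach is not made up. A row lasts 1/10 s, in which the tool goes at most 50 mm and 8.59 degrees, less where a joint would pass 70% of its speed; a pose out of reach is approached as far as the arm can. A call with a gripper value outside its range is refused whole. The fingers move at their own pace and stop on an object; FORCE is the grip in N (left out, the last holds). Time passes only in rows, so rows that do not move let the fingers close, or fill a call up. It gives the time, the measured TCP pose, the force and the opening at its end, in the units of the state.
- r.read_state(): the state, without advancing time (a new reading comes with each control period).
- r.camera(name): name is "side" or "top" or "wrist"; returns a dict with "pixels" (480x640x3 uint8, red, green, blue), "fx", "fy", "cx", "cy" (pixels), "camera_from_world" (4x4, takes a point from world to camera coordinates). Camera axes: x right, y up, looking along -z (the intrinsics and any distortion apply to the point x, -y, -z); pixel columns grow to the right and rows downward; lengths in m; the calibration is good to about 2 mm. The wrist camera is an equidistant fisheye: a pixel r from the principal point sees the ray r / f radians off the axis. A picture is of the moment at which its call begins. There is no depth.
- r.close_job(): hands the job in, once; it reports no verdict.
The state is a dict: "time": time; "joint_positions": joint angles; "joint_vel": joint speeds; "joint_torque": joint torques, N m; "ee_pos": TCP position; "eef_rot": TCP orientation; "ft_force": force on the tool from outside, world axes, zero at the start; "torque": the same for the moment, N m; "width": finger opening in m.
Only numpy, scipy, OpenCV 4.12 (cv2) and the standard library are available. Lean on these libraries where they do the work, as an engineer would, in place of code of your own. Each camera call takes 0.05 s, during which the arm holds its last target. There are 200 camera calls.

## Task

Put the loose spare rollers away on the storage cradle so that neither layer can roll: lay the loose thin roller in the cradle's empty seat beside the thin one already there, then slide the chock up until it presses firmly against that roller. After that lay the thick roller in the groove on top of the two, and finally set the wooden wedge, thin end down, into the gap between the thick roller and one of the cradle's two upright posts so that it hangs there upright, touching both. Leave the jar and the roll of tape where they are.

Things in the scene. Friction and masses are not known exactly. Their poses are not given: they have to be found in the camera images.
- cradle: Grey steel cradle fixed to the bench; base plate 260 x 165 x 8 mm. Origin: on the bench under the ridge midway between the two seats; z up, y along laid rollers, +x to the sliding chock. Two saddles, 30 mm wide, at y = -56 and +56 mm, free space between them. Thin rollers rest with axis at x = -38 (post side) and +38 (chock side), z 44; thick one on top at x 0, z 79.5.
- seat (a point): Where the centre of the loose thin roller must lie (cradle frame x 38, y 0, z 44 mm); axes as the cradle's. The bed under it falls 4 degrees towards a steep 60 degree ridge, so a roller set down here settles against the ridge. A seated roller's top is at z 64 mm.
- groove (a point): Where the centre of the thick roller must lie on top of the two thin ones (cradle frame x 0, y 0, z 79.5 mm). Hold it with the fingertips at most about 12 mm below its axis, to clear the thin rollers, and open by only about 15 mm to let go.
- post_1 (a point): Middle of the top edge of the inner face of the upright post at y = -56 mm (cradle frame x -59, z 104 mm). The post is 36 mm wide in y; between the two posts it is open. Once the thick roller is on top, the gap between post and roller is about 27 mm at its narrowest (z 79 mm) and widens upwards.
- post_2 (a point): The same on the other post, at y = +56 mm. Either post will do for the wedge. The wedge is home with its underside about 71 mm over the bench, its origin at cradle x about -47.5 mm, y as the post, its +x along cradle +x.
- chock (a joint): Travel in m of the sliding chock towards the seated roller (cradle -x). 0: farthest, face at cradle x 130 mm; starts at 0 to 0.035, stop at 0.085; touches the seated roller at about 0.072. About 5 N slides it and it stays where left. Push on until it presses on the roller with 3 to 10 N (8 to 15 N at the hand); much more may force the roller over the ridge.
- chock_grip (a point): Place to pinch or push on the chock: middle of its upright wooden fin, 16 mm thick in cradle x, 36 mm wide in y, from z 48 to 96 mm; this point at z 82 mm, 38 mm behind the chock's face. The chock's block below is 54 mm long, 56 mm wide, top at z 50 mm.
- roller_a: Thin steel roller that already lies in the post-side seat and must stay there. 40 mm across, tube 160 mm long, a 10 mm axle stub at each end. Origin at its centre, y along its axis. 0.35 kg.
- roller_b: The loose thin steel roller, same as roller_a: 40 mm across, 160 mm long, about 0.35 kg. Origin at its centre, y along its axis (it may be turned about it). It lies on a low plywood rest, axis 29 mm over the bench; the rest touches it only beyond 65 mm from the middle, its baseboard is 4 mm thick.
- roller_c: The thick steel roller: tube 60 mm across, 160 mm long, with two raised bands 64 mm across, 20 mm wide, centred 55 mm either side of the middle. Origin at its centre, y along its axis (it may be turned about it). About 0.5 kg. It lies on the other plywood rest, axis 40 mm over the bench.
- wedge: Wooden wedge standing on its thin end: 60 mm tall, 45 mm long in y, 23 mm thick in x at the bottom, 39 mm near the top. Origin: centre of its underside, z up. Back face upright, at x -11.5 mm, goes against the post; the +x face leans out 15 degrees and bears on the roller. 0.1 kg. It stays by its own weight; pressing hard would lift the thick roller.
- jar: Bystander, leave alone: glass jar, 80 mm across, 100 mm tall.
- tape: Bystander, leave alone: cardboard roll of tape lying flat, 100 mm across, 48 mm tall.
Mind the look-alikes: they are no part of the job. Of the things that look like the wedge, take the one that is farthest from the robot's base at the start.

How it is judged:
By the outcome, as a careful person would: the job done as asked, in the order asked, and still so for the second after the job is handed in, with the robot touching nothing.
It also fails if it takes over 72 s, if anything falls off the work surface, if the arm or the gripper's body presses on something with over 40 N, if the wrist force passes 120 N, or if a joint passes its speed limit or range.

## Working session

There is one attempt and no reset: what is moved stays moved. The work goes in short steps, Python scripts to look and compute and a shell command to move; the robot and the scene stay as the last step left them, time stands still between calls to the robot, and variables do not carry over. Pictures are saved under pics/ and viewed, about 8 in all and at most 12, crops included, and the job is handed in when it is done.

```bash
mkdir -p pics
cat > h.py <<'E'
import numpy as np, cv2, json
from bench import r
def snap(name, fn):
    c=r.camera(name); im=c['pixels'][:,:,::-1].copy(); cv2.imwrite('pics/'+fn+'.png',im)
    np.savez('pics/'+fn+'.npz',T=c['camera_from_world'],k=[c['fx'],c['fy'],c['cx'],c['cy']],fish=name=='wrist'); return im
def ray(fn,u,v):
    d=np.load('pics/'+fn+'.npz'); T=d['T']; fx,fy,cx,cy=d['k']
    x,y=(u-cx)/fx,(v-cy)/fy
    if d['fish']:
        t=np.hypot(x,y); s=np.sin(t)/max(t,1e-9); p=np.array([x*s,y*s,np.cos(t)])
    else: p=np.array([x,y,1.])
    p=np.array([p[0],-p[1],-p[2]]); R=T[:3,:3]
    w=R.T@p; return -R.T@T[:3,3], w/np.linalg.norm(w)
def onz(fn,u,v,z):
    o,d=ray(fn,u,v); return o+d*(z-o[2])/d[2]
def tri(a,b):
    (o1,d1),(o2,d2)=ray(*a),ray(*b)
    s=np.linalg.lstsq(np.c_[d1,-d2],o2-o1,rcond=None)[0]
    p,q=o1+s[0]*d1,o2+s[1]*d2; return (p+q)/2,np.linalg.norm(p-q)
def proj(fn,P):
    d=np.load('pics/'+fn+'.npz'); T=d['T']; fx,fy,cx,cy=d['k']
    p=T[:3,:3]@np.array(P)+T[:3,3]; p=np.array([p[0],-p[1],-p[2]])
    if d['fish']:
        t=np.arctan2(np.hypot(p[0],p[1]),p[2]); n=np.hypot(p[0],p[1]); return cx+fx*t*p[0]/n, cy+fy*t*p[1]/n
    return cx+fx*p[0]/p[2], cy+fy*p[1]/p[2]
E
python3 - <<'E'
from h import *
for n in ['top','side','wrist']:
    snap(n,n+'0'); d=np.load(f'pics/{n}0.npz'); print(n,d['k'],ray(n+'0',320,240))
s=r.read_state(); print(s, r.tip_extent)
E
```

```text
top [476.35548798 476.35548798 318.73169385 233.22504086] (array([ 0.29809404, -0.03354225,  1.15198069]), array([ 0.19491367,  0.00379497, -0.98081306]))
side [554.05623773 554.05623773 319.90318094 244.09958452] (array([0.12760994, 0.65149992, 0.83850786]), array([ 0.34315012, -0.63985584, -0.68762817]))
wrist [371.64829954 371.64829954 320.96259577 238.9890746 ] (array([ 0.27976251, -0.56361884,  0.38368575]), array([-0.23756213, -0.08402692, -0.96773122]))
{'time': 0.15, 'joint_positions': array([ 1.19542939,  0.33274361, -0.06468653,  1.46073451,  0.02159891,
        1.34991185, -0.0884977 ]), 'joint_vel': array([ 1.23815152e-03, -2.56217811e-03,  6.00887567e-05, -3.30184275e-03,
       -3.62706461e-04,  1.60831206e-03,  4.10455625e-04]), 'joint_torque': array([ 1.43140172e-03, -6.23632479e+01,  2.51516869e-02, -3.90139711e+01,
       -6.11440279e-02,  3.73251457e-02,  8.02041245e-05]), 'ee_pos': array([ 0.21583537, -0.58626314,  0.24393273]), 'eef_rot': array([ 9.84484052e-01,  1.75473213e-01, -1.21444609e-04, -5.37540655e-04]), 'ft_force': array([ 0.24941896,  0.14068375, -0.20174832]), 'torque': array([ 0.02273513,  0.00090474, -0.01940419]), 'width': 0.087219033382538} 0.022
```

View pics/top0.png

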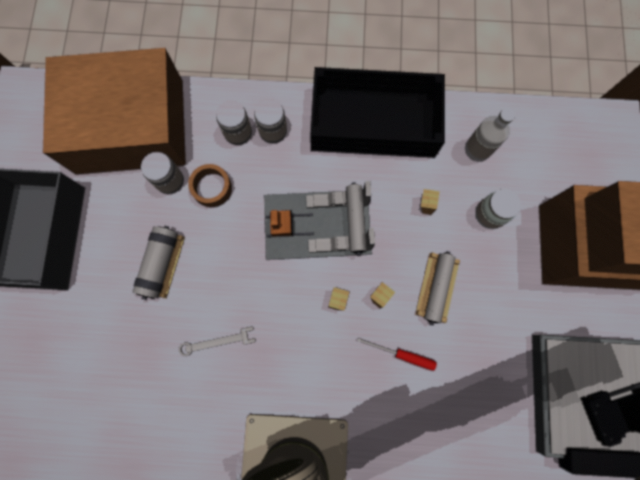

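View pics/side0.png

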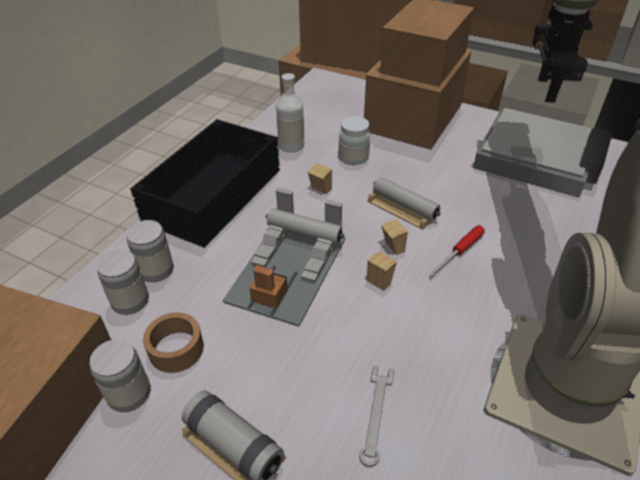

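The top view shows the cradle around (318,225), with its chock on the left and its posts on the right. The thick roller is at (155,262) and roller_b at (438,288). Wedge-like blocks are at (429,201), (339,298) and (381,294), and the first of these is farthest from the base. Next I'll enlarge crops to get corner pixels.

Run:
```python
from h import *
a=cv2.imread('pics/top0.png'); b=cv2.imread('pics/side0.png')
A=cv2.resize(a[170:330,255:475],None,fx=3.6,fy=3.6,interpolation=cv2.INTER_CUBIC)[:,:792]
B=cv2.resize(b[150:330,215:455],None,fx=3.3,fy=3.3,interpolation=cv2.INTER_CUBIC)
cv2.imwrite('pics/cA.png',A); cv2.imwrite('pics/cB.png',B)
for n,im in(('top',a),('side',b)):
    hsv=cv2.cvtColor(im,cv2.COLOR_BGR2HSV)
    m=cv2.inRange(hsv,(12,70,90),(30,255,255))
    for c in cv2.findContours(m,0,2)[0]:
        if 40<cv2.contourArea(c)<2500: print(n,'yellow',cv2.minAreaRect(c))
```

```text
top yellow ((338.4192199707031, 298.796142578125), (15.962453842163086, 20.084627151489258), 15.255120277404785)
top yellow ((381.7622985839844, 294.3852844238281), (16.00461196899414, 19.589643478393555), 39.80556869506836)
top yellow ((449.79510498046875, 290.4560852050781), (4.539797306060791, 62.99842071533203), 12.094758033752441)
top yellow ((426.46661376953125, 284.1434020996094), (8.720770835876465, 64.08067321777344), 13.091893196105957)
top yellow ((172.0869140625, 267.6903381347656), (5.5273756980896, 61.3153076171875), 17.969139099121094)
top yellow ((280.0, 222.0), (22.0, 18.0), 90.0)
top yellow ((273.5, 217.5), (13.0, 7.0), 90.0)
top yellow ((429.43243408203125, 198.9053955078125), (15.617903709411621, 18.083887100219727), 9.462322235107422)
top yellow ((606.2379760742188, 232.01724243164062), (96.06863403320312, 59.73927688598633), 86.2359619140625)
top yellow ((628.5, 222.5), (81.0, 21.0), 90.0)
top yellow ((208.25001525878906, 183.25), (37.47665786743164, 38.18376159667969), 45.0)
side yellow ((212.54263305664062, 455.1030578613281), (78.84197998046875, 8.96287631988
[... 275 characters left out ...]
11108398), 19.653823852539062)
side yellow ((385.42620849609375, 266.453125), (33.565067291259766, 21.91143035888672), 54.24611282348633)
side yellow ((397.5275573730469, 235.08929443359375), (33.19327163696289, 19.74742889404297), 61.55707550048828)
side yellow ((397.1000671386719, 209.80001831054688), (63.504329681396484, 10.28591251373291), 26.56505012512207)
side yellow ((319.3000183105469, 170.90000915527344), (19.230182647705078, 12.969194412231445), 26.56505012512207)
side yellow ((374.13916015625, 67.69642639160156), (190.7094268798828, 42.98710632324219), 1.694647192955017)
side yellow ((427.98486328125, 17.077373504638672), (84.84297943115234, 38.00586700439453), 11.11303997039795)
```

View pics/cA.png

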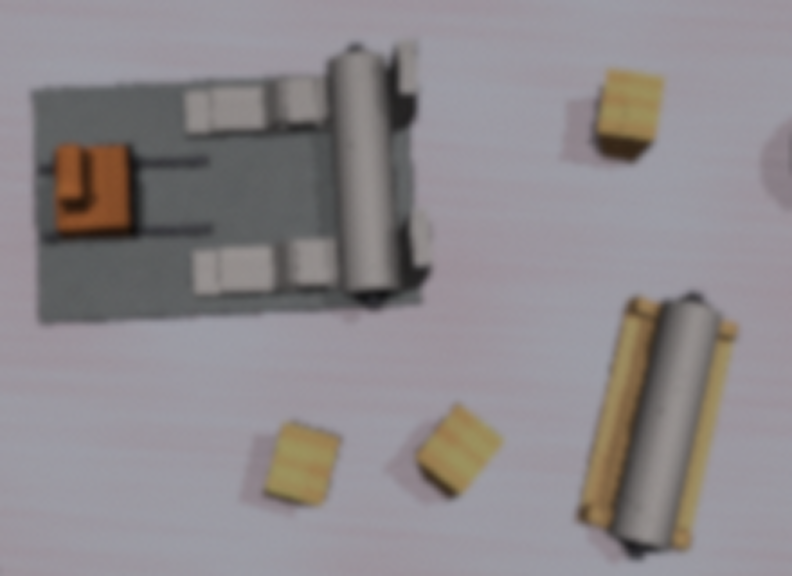

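View pics/cB.png

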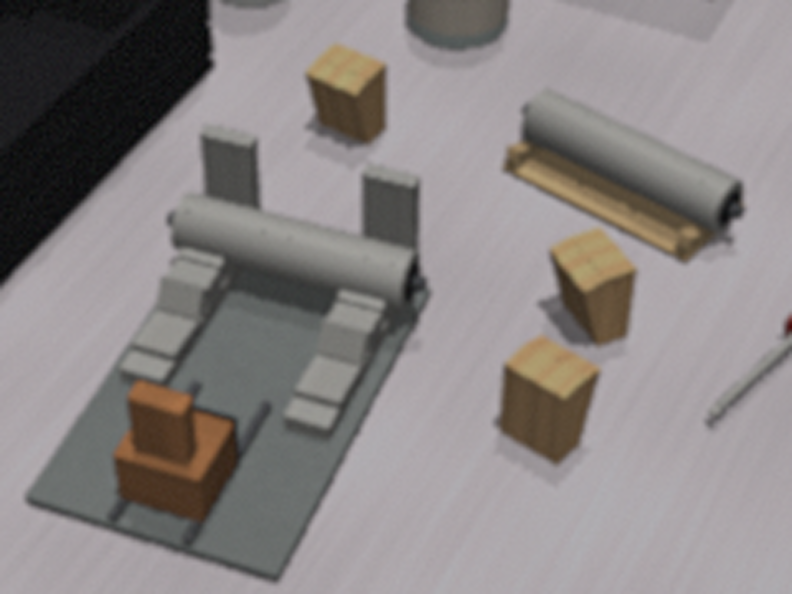

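```bash
python3 - <<'E'
from h import *
np.set_printoptions(precision=4,suppress=True)
A=lambda x,y:('top0',255+(x+.5)/3.6-.5,170+(y+.5)/3.6-.5)
B=lambda x,y:('side0',215+(x+.5)/3.3-.5,150+(y+.5)/3.3-.5)
print('plate')
for p in[(32,90),(40,323),(421,305),(412,78)]: print(onz(*A(*p),.008))
for p in[(28,500),(278,580)]: print('side',onz(*B(*p),.008))
print('posts tops side', [onz(*B(*p),.104) for p in[(203,136),(256,150),(363,176),(418,188)]])
print('posts tops top', [onz(*A(*p),.104) for p in[(399,42),(397,93),(416,40),(413,214),(413,262),(430,212)]])
print('rb',tri(A(667,425),B(632,157)), 'axis',onz(*A(692,298),.029),onz(*A(636,552),.029))
print('ra',tri(A(363,173),B(296,252)),'axis',onz(*A(356,47),.044),onz(*A(373,302),.044))
print('fin',[onz(*A(*p),.096) for p in[(56,146),(80,144),(88,206),(65,210)]],[onz(*B(*p),.096) for p in[(128,388),(190,400),(195,408),(137,384)]])
Wt=[(611,69),(664,73),(656,118),(597,114)]; Ws=[(342,46),(386,68),(350,93),(307,75)]
for p,q in zip(Wt,[Ws[0],Ws[1],Ws[2],Ws[3]]): print('w top',onz(*A(*p),.06))
for q in Ws:
    P=onz(*B(*q),.06); f=proj('side0',[P[0],P[1],0]); print('w side',P,'foot px in crop',(f[0]-215)*3.3,(f[1]-150)*3.3)
E
python3 - <<'E'
import sys; sys.path.insert(0,'.')
import os; os.chdir('.')
from h import *
a=cv2.imread('pics/top0.png')[205:320,110:205]; b=cv2.imread('pics/side0.png')[375:480,165:305]
A=cv2.resize(a,(480,580),interpolation=cv2.INTER_CUBIC); B=cv2.resize(b,(320,240),interpolation=cv2.INTER_CUBIC)
o=np.zeros((580,800,3),np.uint8); o[:,:480]=A; o[:240,480:]=B; cv2.imwrite('pics/cC.png',o); print(480/95,580/115,320/140,240/105)
E
```

```text
plate
[0.6327 0.1181 0.008 ]
[0.4701 0.0996 0.008 ]
[ 0.4971 -0.1565  0.008 ]
[ 0.6566 -0.1449  0.008 ]
side [0.6292 0.1198 0.008 ]
side [0.4685 0.1031 0.008 ]
posts tops side [array([ 0.6479, -0.1235,  0.104 ]), array([ 0.6104, -0.1268,  0.104 ]), array([ 0.5377, -0.1351,  0.104 ]), array([ 0.5018, -0.1405,  0.104 ])]
posts tops top [array([ 0.65  , -0.1264,  0.104 ]), array([ 0.616 , -0.1263,  0.104 ]), array([ 0.652 , -0.1372,  0.104 ]), array([ 0.5378, -0.1392,  0.104 ]), array([ 0.5072, -0.1403,  0.104 ]), array([ 0.5397, -0.1498,  0.104 ])]
rb (array([ 0.422 , -0.3173,  0.0313]), np.float64(0.0017183276292702784)) axis [ 0.5084 -0.334   0.029 ] [ 0.3401 -0.298   0.029 ]
ra (array([ 0.5763, -0.1116,  0.0431]), np.float64(0.003036475537510274)) axis [ 0.6649 -0.1028  0.044 ] [ 0.491  -0.1211  0.044 ]
fin [array([0.5709, 0.0883, 0.096 ]), array([0.5731, 0.0731, 0.096 ]), array([0.533 , 0.0651, 0.096 ]), array([0.5296, 0.0794, 0.096 ])] [array([0.5735, 0.0824, 0.096 ]), array([0.5377, 0.0742, 0.096 ]), array([0.5321, 0.0782, 0.096 ]), array([0.5707, 0.0774, 0.096 ])]
w top [ 0.6542 -0.2718  0.06  ]
w top [ 0.6534 -0.307   0.06  ]
w top [ 0.6221 -0.3019  0.06  ]
w top [ 0.6226 -0.2629  0.06  ]
w side [ 0.6436 -0.3058  0.06  ] foot px in crop 341.5995955444318 110.87655032936755
w side [ 0.6032 -0.2966  0.06  ] foot px in crop 384.2508272190329 133.1594581166089
w side [ 0.6123 -0.2588  0.06  ] foot px in crop 349.3713966250642 158.4196522066596
w side [ 0.6493 -0.2635  0.06  ] foot px in crop 307.6994115118397 140.20533055371223
5.052631578947368 5.043478260869565 2.2857142857142856 2.2857142857142856
```

View pics/cC.png

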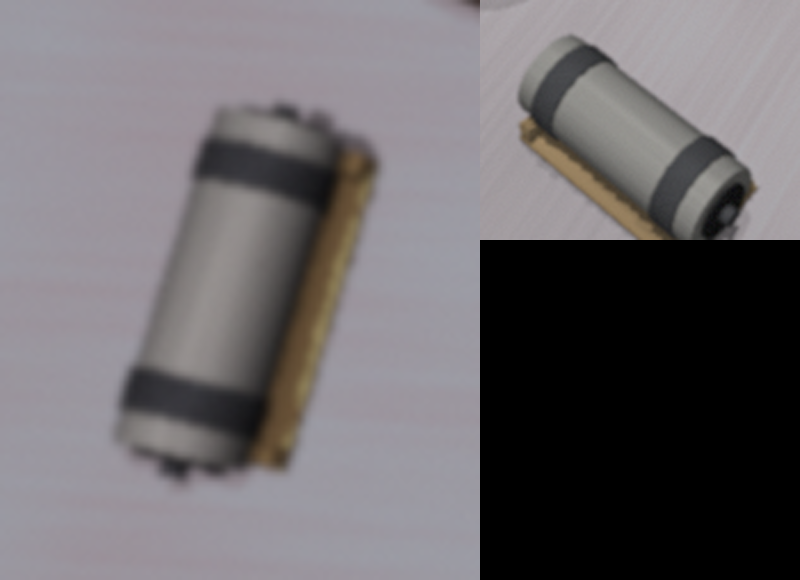

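The crop shows the thick roller's silhouette centred near (230,290) in the top part and (634,137) in the side part. The cradle, posts and roller_a agree: origin about (.573,-.074) and yaw about 6°. I'm starting the move towards roller_b.

```bash
cat >> h.py <<'E'
def go(x,y,z,yaw):
    s=r.read_state(); p=s['ee_pos']; q=s['eef_rot']
    from scipy.spatial.transform import Rotation as R
    M=R.from_quat(q).as_matrix(); d=np.array([x,y,z])-p; ph=np.arctan2(M[1,0],M[0,0])
    t=(np.deg2rad(ph*180/np.pi-yaw)+np.pi)%(2*np.pi)-np.pi
    print('t%.2f pos'%s['time'],p.round(4),'yaw %.1f'%np.rad2deg(ph),'tilt',M[:,2].round(3),'| shift cm (now axes)',(M.T@d*100).round(2),'turn',round(t,3),'F',s['ft_force'].round(1),'w',round(s['width'],4))
E
python3 - <<'E'
from h import *
np.set_printoptions(precision=4,suppress=True)
A=lambda x,y:('top0',110+x/5.053,205+y/5.043)
B=lambda x,y:('side0',165+(x-480)/2.286,375+y/2.286)
print('rc',tri(A(230,290),B(634,137)),'axis',onz(*A(285,108),.04),onz(*A(176,476),.04))
go(.422,-.317,.15,-12)
E
python3 -m jog '[[4,-2.6,-0.5,0,0],[4,-2.6,-0.5,0,0],[4,-2.6,-0.5,0,0],[4,-2.6,-0.5,0,0],[4,-2.6,-0.5,0,0],[4,-2.6,-0.5,0,0],[4,-2.4,-0.5,0,0],[0,0,0,0.14,0],[0,0,0,0.14,0],[0,0,0,0.14,0]]' 20
python3 - <<'E'
from h import *
go(.422,-.317,.15,-12)
E
```

```text
rc (array([0.443 , 0.3543, 0.0391]), np.float64(0.0001615495615590396)) axis [0.5311 0.3392 0.04  ] [0.3559 0.3677 0.04  ]
t0.15 pos [ 0.2158 -0.5863  0.2439] yaw 20.2 tilt [-0.     0.001 -1.   ] | shift cm (now axes) [ 28.65 -18.13   9.41] turn 0.562 F [ 0.2  0.1 -0.2] w 0.0872
time: 1.15
ee_pos: [0.4228, -0.3082, 0.277]
eef_rot: [0.999, -0.039, -0.002, -0.002]
ft_force: [1.2, -0.7, 0.4]
width: 0.0869
t1.15 pos [ 0.4228 -0.3082  0.277 ] yaw -4.5 tilt [-0.004  0.004 -1.   ] | shift cm (now axes) [ 0.05  0.93 12.7 ] turn 0.131 F [ 1.2 -0.7  0.4] w 0.0869
```

```bash
python3 -m jog '[[0,0.5,2,0.13,0],[0,0.4,3,0,0],[0,0,3,0,0],[0,0,2,0,0],[0,0,0,0,0],[0,0,0,0,0],[0,0,0,0,0],[0,0,0,0,0],[0,0,0,0,0],[0,0,0,0,0]]'
python3 - <<'E'
from h import *
go(.422,-.317,.029,-12); snap('wrist','w1')
E
```

```text
time: 2.15
ee_pos: [0.4229, -0.3173, 0.1781]
eef_rot: [0.994, -0.109, 0.0, -0.0]
ft_force: [0.2, -0.2, -1.1]
width: 0.0871
t2.15 pos [ 0.4229 -0.3173  0.1781] yaw -12.5 tilt [ 0.001  0.    -1.   ] | shift cm (now axes) [-0.11 -0.   14.91] turn -0.01 F [ 0.2 -0.2 -1.1] w 0.0871
```

View pics/w1.png

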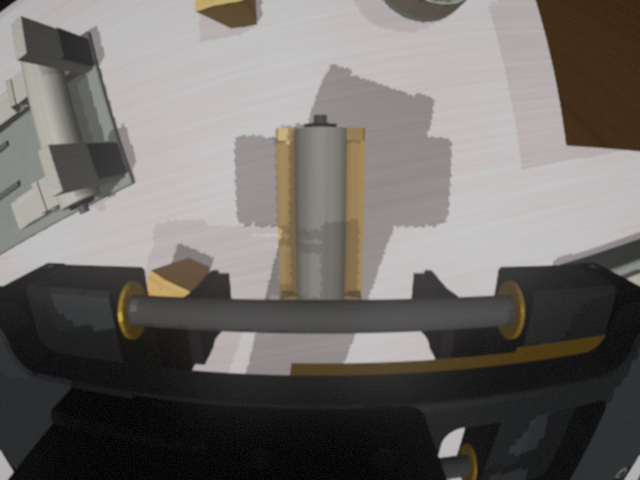

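The wrist view shows roller_b running straight ahead. Its tube edges are at about u 297 and 346, the far end at v≈127 and the near end at v≈298.

Run:
```python
from h import *
np.set_printoptions(precision=4,suppress=True)
for v in (140,200,280):
    im=cv2.imread('pics/w1.png').astype(int); row=im[v,260:390]; s=(row[:,2]-row[:,0]); print(v,''.join('#' if x<20 else '.' for x in s[10:110]))
for p in[(321.5,140),(321.5,200),(321.5,280)]: print(onz('w1',*p,.029))
print('ends',onz('w1',320,127,.04),onz('w1',320,298,.04),onz('w1',320,116,.029))
```

```text
140 ######...................###################################################....................####
200 #######...................#################################################....................#####
280 #########..................###############################################...................#######
[ 0.4935 -0.3341  0.029 ]
[ 0.4476 -0.3239  0.029 ]
[ 0.3825 -0.3095  0.029 ]
ends [ 0.5031 -0.335   0.04  ] [ 0.3715 -0.3058  0.04  ] [ 0.512 -0.337  0.029]
```

```bash
python3 -m jog '[[0,0,4,0,0],[0,0.07,4,0,0],[0,0,3,0,0],[0,0,2,0,0],[0,0,1,0,0],[0,0,0.5,0,0],[0,0,0,0,0],[0,0,0,0,0.6],[0,0,0,0,0.6],[0,0,0,0,0.6]]' 25
python3 - <<'E'
from h import *
go(.423,-.318,.032,-12.5)
E
```

```text
time: 3.2
ee_pos: [0.4273, -0.3211, 0.0347]
eef_rot: [0.994, -0.11, 0.006, 0.003]
ft_force: [-0.2, 0.4, 0.5]
width: 0.0708
t3.20 pos [ 0.4273 -0.3211  0.0347] yaw -12.6 tilt [ 0.01  -0.007 -1.   ] | shift cm (now axes) [-0.49 -0.21  0.26] turn -0.001 F [-0.2  0.4  0.5] w 0.0708
```

```bash
python3 -m jog '[[-0.4,-0.2,0.2,0,0.6],[0,0,0,0,0.8],[0,0,0,0,0.8],[0,0,0,0,0.8],[0,0,0,0,0.8],[0,0,0,0,0.8],[0,0,0,0,0.8],[0,0,0,0,0.8],[0,0,-3,0,0.8],[0,0,-4,0,0.8]]' 25
python3 - <<'E'
from h import *
go(.569,-.0364,.16,6)
E
```

```text
time: 4.2
ee_pos: [0.4198, -0.3144, 0.0993]
eef_rot: [0.994, -0.109, 0.001, -0.0]
ft_force: [0.0, -0.2, -3.6]
width: 0.0395
t4.20 pos [ 0.4198 -0.3144  0.0993] yaw -12.5 tilt [ 0.002  0.001 -1.   ] | shift cm (now axes) [  8.54 -30.38  -6.02] turn -0.323 F [ 0.  -0.2 -3.6] w 0.0395
```

```bash
python3 -m jog '[[0,0,-4,0,0.8],[0,-2,-4,0,0.8],[1,-4,0,0,0.8],[1.4,-4,0,0,0.8],[1.4,-4,0,0,0.8],[1.4,-4,0,0,0.8],[1.4,-4,0,0,0.8],[1,-4,0,0,0.8],[0,-2,0,-0.14,0.8],[0,-1,0,-0.14,0.8]]'
python3 - <<'E'
from h import *
go(.569,-.0364,.16,6)
E
```

```text
time: 5.2
ee_pos: [0.559, -0.0432, 0.1834]
eef_rot: [1.0, 0.028, 0.001, 0.002]
ft_force: [-0.4, -0.8, -4.1]
width: 0.0393
t5.20 pos [ 0.559  -0.0432  0.1834] yaw 3.2 tilt [ 0.003 -0.003 -1.   ] | shift cm (now axes) [ 1.03 -0.63  2.34] turn -0.049 F [-0.4 -0.8 -4.1] w 0.0393
```

```bash
python3 -m jog '[[0.5,-0.3,0,-0.05,0.8],[0.5,-0.3,0,0,0.8],[0,0,0,0,0.8],[0,0,0,0,0.8],[0,0,0,0,0.8],[0,0,0,0,0.8],[0,0,0,0,0.8],[0,0,0,0,0.8],[0,0,0,0,0.8],[0,0,0,0,0.8]]'
python3 - <<'E'
from h import *
go(.569,-.0364,.16,6); snap('wrist','w2')
E
```

```text
time: 6.2
ee_pos: [0.5672, -0.0361, 0.1809]
eef_rot: [0.999, 0.053, -0.001, 0.001]
ft_force: [0.3, -0.1, -3.6]
width: 0.0393
t6.20 pos [ 0.5672 -0.0361  0.1809] yaw 6.1 tilt [-0.002 -0.003 -1.   ] | shift cm (now axes) [0.19 0.04 2.09] turn 0.002 F [ 0.3 -0.1 -3.6] w 0.0393
```

View pics/w2.png

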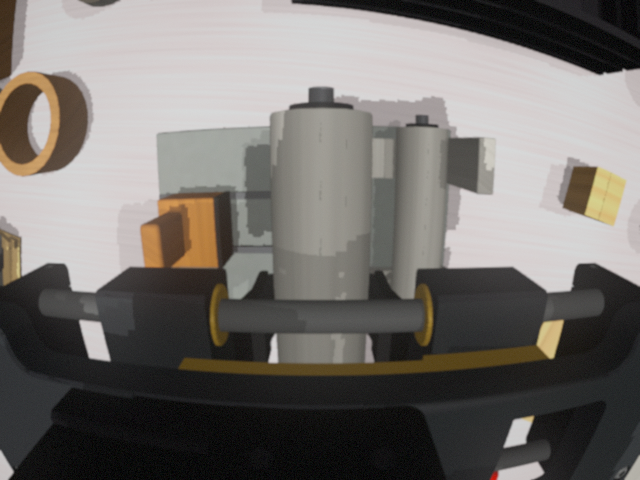

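The wrist view shows the held roller's stub at (320,92), roller_a's stub at (422,115) with its tube edges at about u 396 and 447, and the plate corner at (157,132). The far post's top is at about (485,165).

Run:
```python
from h import *
np.set_printoptions(precision=4,suppress=True)
im=cv2.imread('pics/w2.png').astype(int)
for v in(150,220): print(v,im[v,385:500].sum(1)//3)
c,s=np.cos(np.deg2rad(6)),np.sin(np.deg2rad(6)); X=np.array([-s,c]);Y=np.array([-c,-s])
def cr(p,O=np.array([.573,-.0742])): d=p[:2]-O; return np.array([d@X,d@Y,p[2]])*1000
print('stub a',cr(onz('w2',422,115,.044)),'want -38,-90')
for v in(140,180,230): print('a mid',cr(onz('w2',421.5 if v>160 else 422,v,.05)))
print('plate corner',cr(onz('w2',157,132,.008)))
for p in[(447,137),(472,193),(475,140),(494,193),(494,140)]: print('post',cr(onz('w2',*p,.104)))
print('held stub',cr(onz('w2',320,92,.178)))
for v in(120,200): print('held mid',cr(onz('w2',320.5,v,.178)))
print('wedge top',[onz('w2',*p,.06) for p in[(572,165),(600,170),(626,180),(612,223),(585,212)]])
```

```text
150 [137 138 138 137 137 138 135 125 112  99  91  87  84  87  90  94  98 100
 104 108 112 114 116 119 122 122 125 127 129 131 132 135 134 138 143 144
 147 148 149 152 155 153 150 148 153 157 156 153 150 149 146 144 144 143
 137 128 119 117 114 112 109 102  95  84  76  76  76  76  77  78  77  75
  76  76  77  76  74  76  76  75  75  78  76  77  75  74  77  78  75  77
  77  76  79  98 128 148 154 154 152 154 170 188 196 197 196 195 197 198
 199 199 203 211 215 215 215]
220 [ 97 100  98  97  97  97  98  96  93  90  88  89  93  97 102 107 109 112
 115 118 121 123 124 127 128 129 132 134 136 138 141 143 146 148 148 151
 152 154 155 154 154 154 154 153 151 147 146 144 146 148 146 145 143 143
 139 138 134 130 123 120 119 131 148 157 161 161 160 160 161 161 161 159
 161 172 192 208 212 212 212 212 212 213 211 211 211 212 212 212 212 211
 212 212 212 211 212 211 210 212 211 210 211 211 211 210 210 210 211 211
 210 211 211 211 209 211 211]
stub a [-38.471  -91.0641  44.    ] want -38,-90
a mid [-37.1209 -71.8126  50.    ]
a mid [-37.7198 -41.8634  50.    ]
a mid [-39.8485  -3.4785  50.    ]
plate corner [182.4649 -82.9355   8.    ]
post [-37.8497 -73.4345 104.    ]
post [-56.2469 -39.883  104.    ]
post [-56.5157 -72.8717 104.    ]
post [-71.922  -40.4624 104.    ]
post [-69.8354 -73.9055 104.    ]
held stub [ 38.2283 -86.7683 178.    ]
held mid [ 38.0134 -75.9007 178.    ]
held mid [ 37.9432 -45.0272 178.    ]
wedge top [array([ 0.6526, -0.2364,  0.06  ]), array([ 0.6548, -0.2705,  0.06  ]), array([ 0.6528, -0.3081,  0.06  ]), array([ 0.6111, -0.2994,  0.06  ]), array([ 0.616, -0.261,  0.06 ])]
```

Everything agrees to within about 1 mm. I'm lowering into the seat.

```bash
python3 -m jog '[[0.3,-0.1,2,0,0.8],[0,0,3,0,0.8],[0,0,3,0,0.8],[0,0,2,0,0.8],[0,0,1,0,0.8],[0,0,0,0,0.8],[0,0,0,0,0.8],[0,0,0,0,0.8],[0,0,0,0,0.8],[0,0,0,0,0.8]]'
python3 - <<'E'
from h import *
go(.5702,-.0361,.048,6); snap('wrist','w3')
np.set_printoptions(precision=4,suppress=True)
E
```

```text
time: 7.25
ee_pos: [0.5738, -0.0352, 0.0726]
eef_rot: [0.999, 0.053, 0.004, 0.002]
ft_force: [-0.0, -0.2, -4.0]
width: 0.039
t7.25 pos [ 0.5738 -0.0352  0.0726] yaw 6.1 tilt [ 0.007 -0.004 -1.   ] | shift cm (now axes) [-0.39  0.04  2.45] turn 0.001 F [-0.  -0.2 -4. ] w 0.039
```

```bash
python3 -m jog '[[-0.35,0,1,0,0.8],[0,0,0.6,0,0.8],[0,0,0.3,0,0.8],[0,0,0.2,0,0.8],[0,0,0.1,0,0.8],[0,0,0,0,0.8],[0,0,0,0,0.8],[0,0,0,0,0.8],[0,0,0,0,0.8],[0,0,0,0,0.8]]'
python3 - <<'E'
from h import *
go(.5702,-.0361,.048,6); snap('wrist','w4'); snap('side','s4')
E
```

```text
time: 8.3
ee_pos: [0.5705, -0.0357, 0.0491]
eef_rot: [0.999, 0.053, 0.004, 0.002]
ft_force: [-0.6, -0.1, -3.8]
width: 0.0394
t8.30 pos [ 0.5705 -0.0357  0.0491] yaw 6.1 tilt [ 0.008 -0.004 -1.   ] | shift cm (now axes) [-0.04  0.03  0.11] turn 0.001 F [-0.6 -0.1 -3.8] w 0.0394
```

Nearly down. I'll lower a little more until the force shows contact, then release partway.

```bash
python3 -m jog '[[0,0,0.15,0,0.8],[0,0,0.1,0,0.8],[0,0,0.1,0,0.8],[0,0,0,0,0.8],[0,0,0,0,0.8],[0,0,0,0,0.8],[0,0,0,0,0.8],[0,0,0,0,0.8],[0,0,0,0,0.8],[0,0,0,0,0.8]]'
python3 - <<'E'
from h import *
go(.5702,-.0361,.048,6)
E
```

```text
time: 9.4
ee_pos: [0.5707, -0.0357, 0.0485]
eef_rot: [0.999, 0.053, 0.004, 0.003]
ft_force: [-1.0, 0.7, -1.8]
width: 0.0393
t9.40 pos [ 0.5707 -0.0357  0.0485] yaw 6.1 tilt [ 0.008 -0.005 -1.   ] | shift cm (now axes) [-0.06  0.03  0.05] turn 0.001 F [-1.   0.7 -1.8] w 0.0393
```

```bash
python3 -m jog '[[0,0,0,0,0.38],[0,0,0,0,0.38],[0,0,0,0,0.38],[0,0,0,0,0.38],[0,0,0,0,0.38],[0,0,0,0,0.38],[0,0,-1.5,0,0.38],[0,0,-3,0,0.38],[0,0,-4,0,0.2],[0,0,-4,0,0]]'
python3 - <<'E'
from h import *
go(.5571,.077,.16,6); snap('wrist','w5')
E
```

```text
time: 10.4
ee_pos: [0.5674, -0.0347, 0.1758]
eef_rot: [0.999, 0.053, 0.001, 0.002]
ft_force: [2.2, -1.0, -0.2]
width: 0.0632
t10.40 pos [ 0.5674 -0.0347  0.1758] yaw 6.1 tilt [ 0.001 -0.004 -1.   ] | shift cm (now axes) [  0.16 -11.22   1.54] turn 0.002 F [ 2.2 -1.  -0.2] w 0.0632
```

View pics/w5.png

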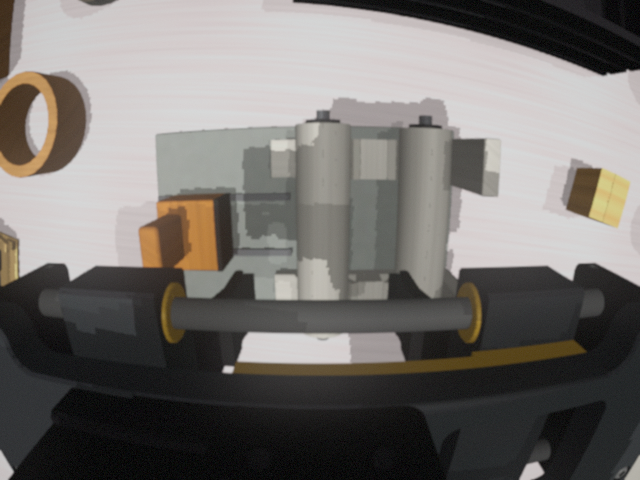

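Roller_b sits in the seat, parallel to roller_a, with its stub at (322,115). The chock's fin is at about (150,245). Now I'll pinch the fin.

```bash
python3 - <<'E'
from h import *
np.set_printoptions(precision=1,suppress=True)
c,s=np.cos(np.deg2rad(6)),np.sin(np.deg2rad(6)); X=np.array([-s,c]);Y=np.array([-c,-s])
def cr(p,O=np.array([.573,-.0742])): d=p[:2]-O; return np.array([d@X,d@Y,p[2]])*1000
print('stub a',cr(onz('w5',425,117,.044)),'b',cr(onz('w5',322.5,112,.044)))
for v in (150,220): print('b mid',cr(onz('w5',323.5,v,.05)))
print('chock face',cr(onz('w5',219,196,.05)),cr(onz('w5',219,269,.05)),'fin top',[cr(onz('w5',*p,.096)) for p in[(140,228),(141,268),(160,225)]])
E
python3 -m jog '[[0.1,-3,0,0,0],[0,-4,0,0,0],[0.1,-4,0,0,0],[0,-0.3,1,0,0],[0,0,0,0,0],[0,0,2.5,0,0],[0,0,2.5,0,0],[0,0,1.5,0,0],[0,0,0.5,0,0],[0,0,0,0,0]]'
python3 - <<'E'
from h import *
go(.5571,.077,.085,6)
E
```

```text
stub a [-38.2 -90.1  44. ] b [ 37.7 -91.1  44. ]
b mid [ 37.  -63.4  50. ]
b mid [ 36.8 -12.6  50. ]
chock face [113.9 -30.9  50. ] [117.5  25.8  50. ] fin top [array([157.7, -17.3,  96. ]), array([160.7,  10.4,  96. ]), array([142.5, -19.2,  96. ])]
time: 11.45
ee_pos: [0.5671, 0.0776, 0.1135]
eef_rot: [0.999, 0.05, 0.014, 0.004]
ft_force: [0.2, 0.1, 0.7]
width: 0.087
t11.45 pos [0.5671 0.0776 0.1135] yaw 5.8 tilt [ 0.028 -0.006 -1.   ] | shift cm (now axes) [-1.07 -0.06  2.82] turn -0.004 F [0.2 0.1 0.7] w 0.087
```

```bash
python3 -m jog '[[-0.5,0,0.8,0,0],[-0.3,0,0.8,0,0],[-0.2,0,0.6,0,0],[0,0,0.4,0,0],[0,0,0.2,0,0.5],[0,0,0,0,0.9],[0,0,0,0,0.9],[0,0,0,0,0.9],[0,0,0,0,0.9],[0,0,0,0,0.9]]' 30
python3 - <<'E'
from h import *
go(.5571,.077,.085,6)
E
```

```text
time: 12.45
ee_pos: [0.5589, 0.0762, 0.0861]
eef_rot: [0.999, 0.05, 0.016, 0.004]
ft_force: [-0.5, 0.7, -0.5]
width: 0.0469
t12.45 pos [0.5589 0.0762 0.0861] yaw 5.7 tilt [ 0.032 -0.006 -0.999] | shift cm (now axes) [-0.18 -0.1   0.1 ] turn -0.004 F [-0.5  0.7 -0.5] w 0.0469
```

```bash
python3 -m jog '[[0,0,0,0,0.9],[0,0,0,0,0.9],[0,0,0,0,0.9],[0,0,0,0,0.9],[0,0,0,0,0.9],[0,0,0,0,0.9],[0,0,0,0,0.9],[0,1,0,0,0.9],[0,1,0,0,0.9],[0,1,0,0,0.9]]' 30
python3 - <<'E'
from h import *
go(.573-.096*.1045,-.0742+.096*.9945,.085,6)
E
```

```text
time: 13.45
ee_pos: [0.5617, 0.0524, 0.0862]
eef_rot: [0.998, 0.054, 0.017, 0.0]
ft_force: [-0.0, 5.5, -1.5]
width: 0.0157
t13.45 pos [0.5617 0.0524 0.0862] yaw 6.1 tilt [ 0.033  0.001 -0.999] | shift cm (now axes) [-0.21  3.11  0.13] turn 0.002 F [-0.   5.5 -1.5] w 0.0157
```

```bash
python3 -m jog '[[0,0.7,0,0,0.9],[0,0.7,0,0,0.9],[0,0.7,0,0,0.9],[0,0.5,0,0,0.9],[0,0.3,0,0,0.9],[0,0.2,0,0,0.9],[0,0.1,0,0,0.9],[0,0.1,0,0,0.9],[0,0,0,0,0.9],[0,0,0,0,0.9]]'
python3 - <<'E'
from h import *
go(.573-.096*.1045,-.0742+.096*.9945,.085,6)
E
```

```text
time: 14.45
ee_pos: [0.5649, 0.0239, 0.0862]
eef_rot: [0.998, 0.056, 0.017, -0.003]
ft_force: [0.1, 3.9, -1.8]
width: 0.0156
t14.45 pos [0.5649 0.0239 0.0862] yaw 6.4 tilt [ 0.033  0.009 -0.999] | shift cm (now axes) [-0.22  0.24  0.11] turn 0.006 F [ 0.1  3.9 -1.8] w 0.0156
```

```bash
python3 -m jog '[[0,0.15,0,0,0.9],[0,0.15,0,0,0.9],[0,0.1,0,0,0.9],[0,0.1,0,0,0.9],[0,0,0,0,0.9],[0,0,0,0,0.9],[0,0,0,0,0.9],[0,0,0,0,0.9],[0,0,0,0,0.9],[0,0,0,0,0.9]]'
python3 - <<'E'
from h import *
go(.573-.096*.1045,-.0742+.096*.9945,.085,6)
E
```

```text
time: 15.45
ee_pos: [0.5652, 0.0216, 0.0862]
eef_rot: [0.998, 0.057, 0.017, -0.005]
ft_force: [0.3, 4.4, -1.0]
width: 0.0159
t15.45 pos [0.5652 0.0216 0.0862] yaw 6.5 tilt [ 0.033  0.011 -0.999] | shift cm (now axes) [-0.22  0.01  0.11] turn 0.009 F [ 0.3  4.4 -1. ] w 0.0159
```

```bash
python3 -m jog '[[0,0.2,0,0,0.9],[0,0.2,0,0,0.9],[0,0.2,0,0,0.9],[0,0.2,0,0,0.9],[0,0.2,0,0,0.9],[0,0.2,0,0,0.9],[0,0.2,0,0,0.9],[0,0.2,0,0,0.9],[0,0.2,0,0,0.9],[0,0.2,0,0,0.9]]'
python3 - <<'E'
from h import *
go(.573-.096*.1045,-.0742+.096*.9945,.085,6)
E
```

```text
time: 16.45
ee_pos: [0.5653, 0.0211, 0.0861]
eef_rot: [0.998, 0.064, 0.016, -0.016]
ft_force: [-1.4, 10.1, -0.6]
width: 0.0158
t16.45 pos [0.5653 0.0211 0.0861] yaw 7.4 tilt [ 0.03   0.033 -0.999] | shift cm (now axes) [-0.24 -0.04  0.1 ] turn 0.024 F [-1.4 10.1 -0.6] w 0.0158
```

```bash
python3 -m jog '[[0,0.25,0,0,0.9],[0,0.25,0,0,0.9],[0,0.25,0,0,0.9],[0,0.25,0,0,0.9],[0,0.25,0,0,0.9],[0,0.2,0,0,0.9],[0,0.2,0,0,0.9],[0,0.2,0,0,0.9],[0,0.2,0,0,0.9],[0,0.2,0,0,0.9]]'
python3 - <<'E'
from h import *
go(.573-.096*.1045,-.0742+.096*.9945,.085,6)
E
```

```text
time: 17.45
ee_pos: [0.5655, 0.0209, 0.086]
eef_rot: [0.997, 0.073, 0.015, -0.028]
ft_force: [-1.7, 9.3, -0.3]
width: 0.0165
t17.45 pos [0.5655 0.0209 0.086 ] yaw 8.3 tilt [ 0.026  0.057 -0.998] | shift cm (now axes) [-0.25 -0.07  0.09] turn 0.04 F [-1.7  9.3 -0.3] w 0.0165
```

```bash
python3 -m jog '[[0,0,0,0,0.5],[0,0,0,0,0.5],[0,0,0,0,0.5],[0,0,0,0,0.5],[0,0,0,0,0.5],[0,0,-1.5,0,0.5],[0,0,-3,0,0.2],[0,0,-3,0,0],[0,0,-3,0,0],[0,0,-2,0,0]]'
python3 - <<'E'
from h import *
go(.443,.3543,.16,-9); snap('wrist','w6')
np.set_printoptions(precision=1,suppress=True)
E
```

```text
time: 18.45
ee_pos: [0.5604, 0.0104, 0.2163]
eef_rot: [0.997, 0.072, 0.013, -0.027]
ft_force: [0.4, 0.3, -0.9]
width: 0.0673
t18.45 pos [0.5604 0.0104 0.2163] yaw 8.2 tilt [ 0.021  0.055 -0.998] | shift cm (now axes) [ -6.87 -35.39   7.26] turn 0.301 F [ 0.4  0.3 -0.9] w 0.0673
```

View pics/w6.png

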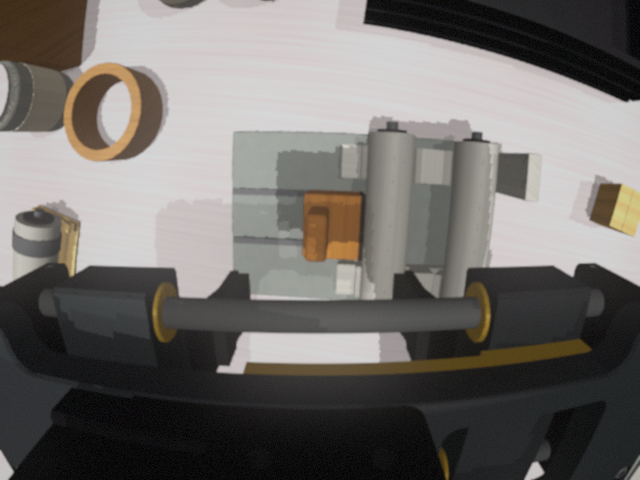

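Roller_b is seated and the chock's face is flush against it. On to the thick roller.

```bash
python3 -m jog '[[-0.5,-3.5,0,0,0],[-0.8,-4,0,0,0],[-0.9,-4.2,0,0,0],[-0.9,-4.2,0,0,0],[-0.9,-4.2,0,0,0],[-0.9,-4.2,0,0,0],[-0.9,-4.2,0,0,0],[-0.9,-3.5,0,0.1,0],[0,-2.4,0,0.1,0],[0,0,0,0.1,0]]'
python3 - <<'E'
from h import *
go(.443,.3543,.16,-9)
E
```

```text
time: 19.5
ee_pos: [0.4454, 0.3521, 0.2469]
eef_rot: [0.996, -0.083, 0.018, -0.029]
ft_force: [0.6, -1.7, -0.1]
width: 0.0875
t19.50 pos [0.4454 0.3521 0.2469] yaw -9.5 tilt [ 0.04   0.055 -0.998] | shift cm (now axes) [-0.54  0.35  8.67] turn -0.009 F [ 0.6 -1.7 -0.1] w 0.0875
```

```bash
python3 -m jog '[[-0.2,0.3,1,0,0],[-0.2,0,1.5,0,0],[-0.1,0,1.5,0,0],[0,0,1,0,0],[0,0,0,0,0],[0,0,0,0,0],[0,0,0,0,0],[0,0,0,0,0],[0,0,0,0,0],[0,0,0,0,0]]'
python3 - <<'E'
from h import *
go(.443,.3543,.046,-9.2); im=snap('wrist','w7').astype(int)
a=np.deg2rad(-9.2); ax=np.array([np.cos(a),np.sin(a)]); n=np.array([-ax[1],ax[0]])
for L in(.03,.07):
    P=[proj('w7',[*(np.array([.443,.3543])+ax*L+n*t),.04]) for t in np.arange(-.06,.0601,.004)]
    print(L,[tuple(im[int(round(v)),int(round(u))]) and (int(im[int(round(v)),int(round(u))].sum()//3), int(im[int(round(v)),int(round(u)),2]-im[int(round(v)),int(round(u)),0])) for u,v in P])
P=[proj('w7',[*(np.array([.443,.3543])+ax*L),.04]) for L in np.arange(.03,.11,.003)]
print([int(im[int(round(v)),int(round(u))].sum()//3) for u,v in P], P[0],P[-1])
E
```

```text
time: 20.5
ee_pos: [0.4427, 0.3509, 0.1978]
eef_rot: [0.996, -0.084, 0.02, -0.03]
ft_force: [-0.3, 0.3, -0.4]
width: 0.0871
t20.50 pos [0.4427 0.3509 0.1978] yaw -9.7 tilt [ 0.044  0.056 -0.997] | shift cm (now axes) [-0.55  0.6  15.16] turn -0.009 F [-0.3  0.3 -0.4] w 0.0871
0.03 [(144, 6), (143, 8), (145, 7), (143, 7), (141, 7), (142, 8), (139, 8), (128, 67), (95, 8), (108, 11), (117, 9), (122, 8), (126, 8), (128, 10), (130, 8), (134, 9), (134, 10), (126, 8), (123, 9), (122, 9), (117, 8), (109, 8), (97, 8), (116, 24), (138, 6), (141, 7), (142, 8), (143, 6), (169, 7), (191, 8), (191, 7)]
0.07 [(141, 7), (140, 7), (141, 8), (141, 7), (140, 7), (143, 6), (141, 18), (119, 59), (100, 8), (111, 7), (119, 8), (124, 10), (129, 9), (131, 10), (132, 10), (136, 7), (131, 9), (128, 9), (122, 10), (164, 10), (156, 11), (146, 10), (113, 9), (116, 29), (139, 6), (140, 7), (140, 6), (141, 7), (181, 7), (190, 8), (190, 8)]
[134, 134, 135, 134, 134, 122, 79, 81, 79, 80, 78, 79, 79, 132, 137, 151, 187, 187, 164, 84, 110, 130, 187, 190, 190, 189, 190] (np.float64(327.6070292836746), np.float64(199.61259537889438)) (np.float64(327.0712781779979), np.float64(103.5057518337959))
```

View pics/w7.png

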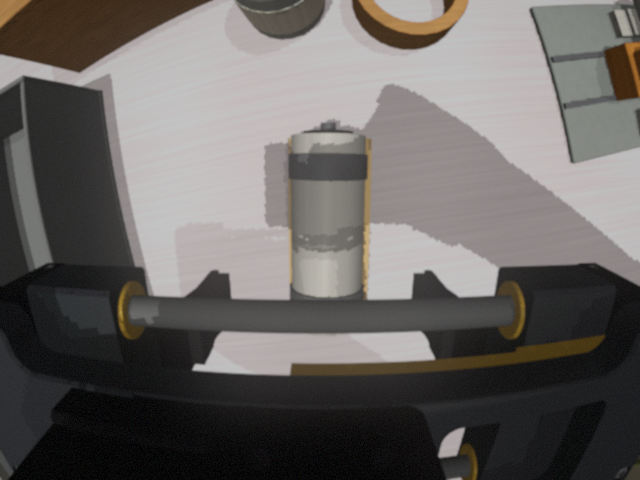

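The thick roller lies centred within 1 mm of the estimate, with its tube edges at u≈290 and 368 and the band as expected. I'm descending on it.

```bash
python3 -m jog '[[-0.2,0.2,2,0,0],[-0.2,0.2,2,0,0],[-0.2,0.1,2,0,0],[-0.1,0.1,2,0,0],[-0.1,0,2,0,0],[0,0,1,0,0],[0,0,0.8,0,0],[0,0,0,0,0],[0,0,0,0,0],[0,0,0,0,0]]'
python3 - <<'E'
from h import *
go(.443,.3543,.053,-9.2)
E
```

```text
time: 21.55
ee_pos: [0.4412, 0.3546, 0.0784]
eef_rot: [0.996, -0.085, 0.022, -0.032]
ft_force: [-0.0, 0.4, 0.2]
width: 0.0868
t21.55 pos [0.4412 0.3546 0.0784] yaw -9.8 tilt [ 0.049  0.059 -0.997] | shift cm (now axes) [0.09 0.17 2.54] turn -0.01 F [-0.   0.4  0.2] w 0.0868
```

```bash
python3 -m jog '[[0,0.1,1,0,0],[0,0.1,0.8,0,0],[0,0,0.5,0,0.1],[0,0,0.2,0,0.6],[0,0,0,0,0.6],[0,0,0,0,0.6],[0,0,0,0,0.6],[0,0,0,0,0.6],[0,0,0,0,0.6],[0,0,0,0,0.6]]' 35
python3 - <<'E'
from h import *
go(.443,.3543,.053,-9.2)
E
```

```text
time: 22.55
ee_pos: [0.4431, 0.3549, 0.0526]
eef_rot: [0.996, -0.085, 0.023, -0.033]
ft_force: [1.7, 1.4, -2.6]
width: 0.0593
t22.55 pos [0.4431 0.3549 0.0526] yaw -9.8 tilt [ 0.051  0.061 -0.997] | shift cm (now axes) [-0.    0.06 -0.05] turn -0.011 F [ 1.7  1.4 -2.6] w 0.0593
```

```bash
python3 -m jog '[[0,0,-1.5,0,0.6],[0,0,-3,0,0.6],[0,0,-4,0,0.6],[0,0,-4,0,0.6],[0,0,-2,0,0.6],[0,0,0,0,0.6],[0,0,0,0,0.6],[0,0,0,0,0.6],[0,0,0,0,0.6],[0,0,0,0,0.6]]' 35
python3 - <<'E'
from h import *
go(.573,-.0742,.18,6)
E
```

```text
time: 23.55
ee_pos: [0.4302, 0.3404, 0.1987]
eef_rot: [0.996, -0.085, 0.017, -0.026]
ft_force: [-0.0, 0.7, -6.2]
width: 0.0591
t23.55 pos [0.4302 0.3404 0.1987] yaw -9.8 tilt [ 0.038  0.05  -0.998] | shift cm (now axes) [21.04 38.52  0.33] turn -0.275 F [-0.   0.7 -6.2] w 0.0591
```

```bash
python3 -m jog '[[1.5,3,0,0,0.6],[2.2,4,0,0,0.6],[2.3,4.2,0,0,0.6],[2.3,4.2,0,0,0.6],[2.3,4.2,0,0,0.6],[2.3,4.2,0,0,0.6],[2.3,4.2,0,0,0.6],[2.3,4.2,0,0,0.6],[2,3.5,0,0,0.6],[0.5,1,0,0,0.6]]'
python3 -m jog '[[0,0,0,-0.1,0.6],[0,0,0,-0.1,0.6],[0,0,0,-0.08,0.6],[0,0,0,0,0.6],[0,0,0,0,0.6],[0,0,0,0,0.6],[0,0,0,0,0.6],[0,0,0,0,0.6],[0,0,0,0,0.6],[0,0,0,0,0.6]]'
python3 - <<'E'
from h import *
go(.573,-.0742,.15,6)
E
```

```text
time: 24.55
ee_pos: [0.5672, -0.0667, 0.1741]
eef_rot: [0.996, -0.08, 0.011, -0.025]
ft_force: [-0.3, -0.3, -5.2]
width: 0.0591
time: 25.55
ee_pos: [0.5654, -0.068, 0.1686]
eef_rot: [0.998, 0.06, 0.01, -0.024]
ft_force: [-0.4, -0.8, -4.4]
width: 0.0592
t25.55 pos [ 0.5654 -0.068   0.1686] yaw 6.8 tilt [ 0.017  0.048 -0.999] | shift cm (now axes) [0.63 0.79 1.84] turn 0.014 F [-0.4 -0.8 -4.4] w 0.0592
```

```bash
python3 -m jog '[[0.3,0.4,1,0.01,0.6],[0.2,0.4,1,0,0.6],[0,0,1.5,0,0.6],[0,0,1.5,0,0.6],[0,0,0.8,0,0.6],[0,0,0.4,0,0.6],[0,0,0,0,0.6],[0,0,0,0,0.6],[0,0,0,0,0.6],[0,0,0,0,0.6]]'
python3 - <<'E'
from h import *
go(.573,-.0742,.092,6)
E
```

```text
time: 26.55
ee_pos: [0.5737, -0.0747, 0.1014]
eef_rot: [0.998, 0.053, 0.01, -0.023]
ft_force: [-0.6, -0.3, -4.6]
width: 0.0591
t26.55 pos [ 0.5737 -0.0747  0.1014] yaw 6.1 tilt [ 0.017  0.047 -0.999] | shift cm (now axes) [-0.09 -0.02  0.94] turn 0.001 F [-0.6 -0.3 -4.6] w 0.0591
```

```bash
python3 -m jog '[[0,0,0.4,0,0.6],[0,0,0.2,0,0.6],[0,0,0.15,0,0.6],[0,0,0.1,0,0.6],[0,0,0.1,0,0.6],[0,0,0,0,0.6],[0,0,0,0,0.6],[0,0,0,0,0.6],[0,0,0,0,0.6],[0,0,0,0,0.6]]'
python3 - <<'E'
from h import *
go(.573,-.0742,.092,6)
E
```

```text
time: 27.55
ee_pos: [0.5746, -0.0741, 0.0926]
eef_rot: [0.998, 0.053, 0.011, -0.023]
ft_force: [-0.3, 0.6, -3.9]
width: 0.0592
t27.55 pos [ 0.5746 -0.0741  0.0926] yaw 6.1 tilt [ 0.019  0.047 -0.999] | shift cm (now axes) [-0.16 -0.01  0.06] turn 0.001 F [-0.3  0.6 -3.9] w 0.0592
```

```bash
python3 -m jog '[[-0.1,0,0.15,0,0.6],[0,0,0.15,0,0.6],[0,0,0.15,0,0.6],[0,0,0,0,0.6],[0,0,0,0,0.6],[0,0,0,0,0.6],[0,0,0,0,0.6],[0,0,0,0,0.6],[0,0,0,0,0.6],[0,0,0,0,0.6]]'
python3 - <<'E'
from h import *
go(.573,-.0742,.092,6)
E
```

```text
time: 28.55
ee_pos: [0.5749, -0.0742, 0.0924]
eef_rot: [0.998, 0.054, 0.013, -0.023]
ft_force: [-0.6, 0.3, -2.0]
width: 0.0591
t28.55 pos [ 0.5749 -0.0742  0.0924] yaw 6.1 tilt [ 0.023  0.047 -0.999] | shift cm (now axes) [-0.19 -0.02  0.03] turn 0.002 F [-0.6  0.3 -2. ] w 0.0591
```

```bash
python3 -m jog '[[0,0,0.2,0,0.6],[0,0,0.2,0,0.6],[0,0,0.2,0,0.6],[0,0,0.2,0,0.6],[0,0,0,0,0.6],[0,0,0,0,0.6],[0,0,0,0,0.45],[0,0,0,0,0.15],[0,0,0,0,0.15],[0,0,0,0,0.15]]' 15
python3 - <<'E'
from h import *
go(.573,-.0742,.092,6)
E
```

```text
time: 29.55
ee_pos: [0.5767, -0.0747, 0.0921]
eef_rot: [0.998, 0.053, 0.015, -0.023]
ft_force: [-0.4, -0.4, 0.5]
width: 0.0718
t29.55 pos [ 0.5767 -0.0747  0.0921] yaw 6.1 tilt [ 0.027  0.047 -0.999] | shift cm (now axes) [-0.36 -0.09  0.  ] turn 0.001 F [-0.4 -0.4  0.5] w 0.0718
```

```bash
python3 -m jog '[[0,-0.05,-1,0,0.15],[0,-0.1,-2,0,0.15],[0,-0.1,-2,0,0.15],[0,0,-3,0,0.1],[0,0,-3,0,0.1],[0,0,-1,0,0.1],[0,0,0,0,0.1],[0,0,0,0,0.1],[0,0,0,0,0.1],[0,0,0,0,0.1]]'
python3 - <<'E'
from h import *
go(.63,-.285,.2,6); snap('wrist','w8'); snap('top','t8'); snap('side','s8')
a=cv2.imread('pics/w8.png')[60:330,150:640]; b=cv2.imread('pics/side0.png'); b=cv2.imread('pics/s8.png')[150:330,215:455]
A=cv2.resize(a,(590,325),interpolation=cv2.INTER_CUBIC); B=cv2.resize(b,(360,270),interpolation=cv2.INTER_CUBIC)
t=cv2.resize(cv2.imread('pics/t8.png')[170:260,255:455],(440,198),interpolation=cv2.INTER_CUBIC)
o=np.zeros((600,800,3),np.uint8); o[:325,:590]=A; o[328:598,:360]=B; o[328:526,360:800]=t; cv2.imwrite('pics/m8.png',o)
E
```

```text
time: 30.55
ee_pos: [0.5725, -0.0778, 0.2183]
eef_rot: [0.998, 0.053, 0.015, -0.023]
ft_force: [-0.4, 0.1, -0.9]
width: 0.0785
t30.55 pos [ 0.5725 -0.0778  0.2183] yaw 6.1 tilt [ 0.027  0.047 -0.999] | shift cm (now axes) [ 3.47 21.27  1.02] turn 0.001 F [-0.4  0.1 -0.9] w 0.0785
```

View pics/m8.png

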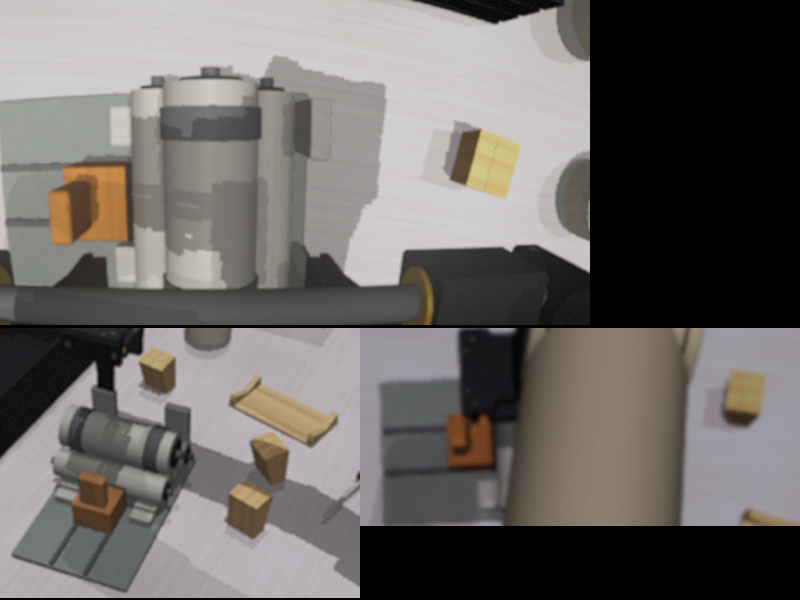

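The montage shows the thick roller on top of both thin ones with the chock touching. The wedge's top face in the wrist crop has corners at about (483,128), (519,146), (505,197) and (466,182), and the foot of its near face runs from about (462,125) to (450,180).

Run:
```python
from h import *
np.set_printoptions(precision=4,suppress=True)
k=490/590; Q=lambda x,y:('w8',150+x*k,60+y*k)
c,s=np.cos(np.deg2rad(6)),np.sin(np.deg2rad(6)); X=np.array([-s,c]);Y=np.array([-c,-s])
def cr(p,O=np.array([.573,-.0742])): d=p[:2]-O; return np.array([d@X,d@Y,p[2]])*1000
print('stubs c,a,b',cr(onz(*Q(210,70),.0795)),cr(onz(*Q(267,82),.044)),cr(onz(*Q(157,80),.044)))
print('c mid',cr(onz(*Q(211,150),.08)),cr(onz(*Q(211,250),.08)))
im=cv2.imread('pics/w8.png'); hsv=cv2.cvtColor(im,cv2.COLOR_BGR2HSV)
m=cv2.inRange(hsv,(10,90,20),(35,255,255)); m[:,:500]=0;m[300:]=0
b=cv2.inRange(hsv,(10,90,130),(35,255,255)); b[:,:500]=0;b[300:]=0
for nm,mm in(('all',m),('bright top',b)):
    C=max(cv2.findContours(mm,0,1)[0],key=cv2.contourArea); p=cv2.approxPolyDP(C,3.0,True)[:,0]; print(nm,cv2.contourArea(C))
    for q in p: print(q,'z.06',onz('w8',*q,.06)[:2],'z0',onz('w8',*q,0)[:2])
    print(cv2.boxPoints(cv2.minAreaRect(C)).tolist())
```

```text
stubs c,a,b [ -0.6541 -92.3058  79.5   ] [-39.3416 -88.0688  44.    ] [ 37.9081 -89.3245  44.    ]
c mid [ -1.4795 -42.0014  80.    ] [-1.8249 23.1245 80.    ]
all 1996.5
[536 170] z.06 [ 0.6523 -0.2537] z0 [ 0.6555 -0.2889]
[526 208] z.06 [ 0.6174 -0.2494] z0 [ 0.6136 -0.2836]
[568 223] z.06 [ 0.6105 -0.3   ] z0 [ 0.6054 -0.3444]
[580 182] z.06 [ 0.6506 -0.3062] z0 [ 0.6534 -0.3518]
[550 169] z.06 [ 0.6559 -0.2688] z0 [ 0.6599 -0.3069]
[[523.59228515625, 211.1614990234375], [536.123046875, 165.21536254882812], [581.5615234375, 177.607666015625], [569.03076171875, 223.55380249023438]]
bright top 1472.0
[549 169] z.06 [ 0.6557 -0.2677] z0 [ 0.6596 -0.3056]
[537 212] z.06 [ 0.6156 -0.2619] z0 [ 0.6114 -0.2987]
[568 223] z.06 [ 0.6105 -0.3   ] z0 [ 0.6054 -0.3444]
[580 182] z.06 [ 0.6506 -0.3062] z0 [ 0.6534 -0.3518]
[[535.861572265625, 214.50772094726562], [548.392333984375, 168.56155395507812], [581.5615234375, 177.60769653320312], [569.03076171875, 223.55386352539062]]
```

The thick roller sits within 2 mm of the groove, and the wedge leans towards +y as needed. I'm moving over the wedge and turning.

```bash
python3 -m jog '[[0.5,3,0,0,0],[0.6,4,0.2,0,0],[0.6,4,0.2,0,0],[0.6,4,0.2,0,0],[0.6,4,0.2,0,0],[0.6,2.3,0.2,0,0],[0,0,0,-0.146,0],[0,0,0,-0.146,0],[0,0,0,-0.146,0],[0,0,0,-0.146,0]]'
python3 -m jog '[[0,0,0,-0.146,0],[0,0,0,-0.146,0],[0,0,0,-0.146,0],[0,0,0,-0.146,0],[0,0,0,-0.146,0],[0,0,0,0,0],[0,0,0,0,0],[0,0,0,0,0],[0,0,0,0,0],[0,0,0,0,0]]'
python3 - <<'E'
from h import *
go(.633,-.284,.15,81.5); im=snap('wrist','w9'); print(r.read_state()['joint_positions'].round(2))
np.set_printoptions(precision=4,suppress=True)
hsv=cv2.cvtColor(im,cv2.COLOR_BGR2HSV)
for lo in(20,130):
    m=cv2.inRange(hsv,(10,90,lo),(35,255,255))
    for C in cv2.findContours(m,0,1)[0]:
        if cv2.contourArea(C)>300:
            print(lo,cv2.contourArea(C),[(q.tolist(),onz('w9',*q,.06)[:2].round(4).tolist()) for q in cv2.approxPolyDP(C,3.0,True)[:,0]][:8])
s=cv2.imread('pics/side0.png')
print('tri',tri(('w8',558.5,196.5),('side0',215+346/3.3,150+70.5/3.3)))
E
```

```text
time: 31.7
ee_pos: [0.632, -0.2922, 0.1933]
eef_rot: [0.937, 0.348, 0.018, -0.019]
ft_force: [-0.7, 0.1, -0.0]
width: 0.0873
time: 32.7
ee_pos: [0.631, -0.292, 0.1887]
eef_rot: [0.747, 0.664, 0.023, -0.014]
ft_force: [-0.2, -0.5, 0.6]
width: 0.0869
t32.70 pos [ 0.631  -0.292   0.1887] yaw 83.2 tilt [ 0.015  0.051 -0.999] | shift cm (now axes) [0.62 0.07 3.91] turn 0.03 F [-0.2 -0.5  0.6] w 0.0869
[ 0.5   0.53 -0.16  1.31  0.03  1.32  0.24]
20 322.0 [([465, 443], [0.7542, -0.5166]), ([459, 454], [0.7488, -0.5317]), ([468, 455], [0.7595, -0.5369]), ([471, 472], [0.7664, -0.5679]), ([463, 479], [0.7579, -0.5773]), ([476, 479], [0.7745, -0.5836]), ([476, 454], [0.769, -0.5385])]
20 3700.0 [([605, 335], [0.9159, -0.4249]), ([427, 362], [0.711, -0.406]), ([293, 365], [0.5971, -0.3917]), ([292, 374], [0.5949, -0.4006]), ([385, 374], [0.6736, -0.4115]), ([516, 364], [0.8009, -0.4286]), ([585, 353], [0.8895, -0.4394])]
20 816.0 [([507, 281], [0.7849, -0.3424]), ([497, 294], [0.7753, -0.3526]), ([513, 297], [0.7916, -0.3582]), ([516, 316], [0.7959, -0.3772]), ([511, 325], [0.7913, -0.3851]), (
[... 1170 characters left out ...]
-0.3211]), ([192, 289], [0.5253, -0.3159]), ([189, 262], [0.5275, -0.2935])]
130 2604.0 [([294, 213], [0.6155, -0.2658]), ([292, 260], [0.6093, -0.3011]), ([349, 261], [0.6521, -0.307]), ([350, 219], [0.6561, -0.2751]), ([345, 214], [0.6529, -0.271]), ([330, 218], [0.6415, -0.2727]), ([327, 213], [0.6397, -0.2687]), ([317, 213], [0.6324, -0.2678])]
130 1389.0 [([40, 125], [0.3963, -0.1546]), ([26, 161], [0.3732, -0.1828]), ([55, 180], [0.4081, -0.2074]), ([71, 143], [0.4321, -0.1796])]
130 1070.5 [([49, 33], [0.41, -0.0682]), ([19, 40], [0.3684, -0.0596]), ([16, 75], [0.3653, -0.0959]), ([45, 70], [0.4055, -0.1044])]
tri (array([ 0.6324, -0.2909,  0.05  ]), np.float64(0.0018736519489815947))
```

The wedge's top centre is (.633,-.2855), from two wrist views that agree within 2 mm. I'm descending to it.

```bash
python3 -m jog '[[-0.1,0,2,0.02,0],[-0.1,-0.1,2,0,0],[-0.1,-0.1,2,0,0],[-0.1,-0.1,1.5,0,0],[0,0,1.2,0,0],[0,0,0.8,0,0],[0,0,0.5,0,0],[0,0,0,0,0],[0,0,0,0,0],[0,0,0,0,0]]'
python3 - <<'E'
from h import *
go(.6324,-.2895,.051,82)
E
```

```text
time: 33.75
ee_pos: [0.6312, -0.2909, 0.0877]
eef_rot: [0.755, 0.655, 0.024, -0.012]
ft_force: [-0.1, -0.5, 0.6]
width: 0.087
t33.75 pos [ 0.6312 -0.2909  0.0877] yaw 81.9 tilt [ 0.02   0.049 -0.999] | shift cm (now axes) [-0.04  0.05  3.68] turn -0.002 F [-0.1 -0.5  0.6] w 0.087
```

```bash
python3 -m jog '[[0,0,1.5,0,0],[0,0,1.2,0,0],[0,0,0.7,0,0],[0,0,0.4,0,0],[0,0,0.2,0,0.2],[0,0,0,0,0.6],[0,0,0,0,0.6],[0,0,0,0,0.6],[0,0,0,0,0.6],[0,0,0,0,0.6]]' 15
python3 - <<'E'
from h import *
go(.6324,-.2895,.051,82)
E
```

```text
time: 34.75
ee_pos: [0.6328, -0.2891, 0.0455]
eef_rot: [0.755, 0.655, 0.024, -0.011]
ft_force: [0.1, -0.5, -0.6]
width: 0.047
t34.75 pos [ 0.6328 -0.2891  0.0455] yaw 81.9 tilt [ 0.022  0.048 -0.999] | shift cm (now axes) [-0.02 -0.02 -0.56] turn -0.002 F [ 0.1 -0.5 -0.6] w 0.047
```

```bash
python3 -m jog '[[0,0,-0.4,0,0.42],[0,0,0,0,0.6],[0,0,0,0,0.6],[0,0,0,0,0.6],[0,0,0,0,0.6],[0,0,0,0,0.6],[0,0,0,0,0.6],[0,0,0,0,0.6],[0,0,0,0,0.6],[0,0,0,0,0.6]]' 20
python3 - <<'E'
from h import *
go(.6337,-.1116,.2,96)
E
python3 -m jog '[[0,0,-1,0,0.6],[0,0,-3,0,0.6],[0,0,-4,0,0.6],[0,0,-4,0,0.6],[0,0,-2.5,0,0.6],[0,0,-0.5,0,0.6],[0,0,0,0,0.6],[0,0,0,0,0.6],[0,0,0,0,0.6],[0,0,0,0,0.6]]'
python3 - <<'E'
from h import *
go(.6337,-.1116,.2,96); im=snap('wrist','w10')
np.set_printoptions(precision=4,suppress=True)
hsv=cv2.cvtColor(im,cv2.COLOR_BGR2HSV)
m=cv2.inRange(hsv,(10,90,60),(35,255,255)); m[:,:220]=0; m[:,420:]=0; m[300:]=0
for C in cv2.findContours(m,0,1)[0]:
    if cv2.contourArea(C)>300: print([q.tolist() for q in cv2.approxPolyDP(C,3.0,True)[:,0]])
E
```

```text
time: 35.75
ee_pos: [0.6327, -0.2894, 0.0501]
eef_rot: [0.755, 0.655, 0.024, -0.011]
ft_force: [-0.1, -0.9, -0.0]
width: 0.0452
t35.75 pos [ 0.6327 -0.2894  0.0501] yaw 81.9 tilt [ 0.022  0.048 -0.999] | shift cm (now axes) [ 18.35  -2.2  -14.12] turn -0.247 F [-0.1 -0.9 -0. ] w 0.0452
time: 36.75
ee_pos: [0.627, -0.2956, 0.2029]
eef_rot: [0.755, 0.655, 0.023, -0.014]
ft_force: [0.2, -0.2, -0.5]
width: 0.0451
t36.75 pos [ 0.627  -0.2956  0.2029] yaw 81.9 tilt [ 0.016  0.051 -0.999] | shift cm (now axes) [18.27 -1.95  1.24] turn -0.246 F [ 0.2 -0.2 -0.5] w 0.0451
[[265, 266], [264, 299], [380, 298], [378, 266]]
```

Run:
```python
from h import *
from scipy.spatial.transform import Rotation as R
np.set_printoptions(precision=4,suppress=True)
s=r.read_state(); M=R.from_quat(s['eef_rot']).as_matrix()
for dz in(.0099,.0):
  for u in(265,321,379):
    p=onz('w10',u,266,s['ee_pos'][2]+dz); print(dz,M.T@(p-s['ee_pos']))
im=cv2.imread('pics/w10.png'); hsv=cv2.cvtColor(im,cv2.COLOR_BGR2HSV); print(im[240:300:4,321].tolist())
```

```text
0.0099 [ 0.0228 -0.0206 -0.0089]
0.0099 [ 0.0229  0.0004 -0.0087]
0.0099 [ 0.0227  0.0223 -0.0085]
0.0 [ 0.0196 -0.0221  0.0009]
0.0 [0.0196 0.0005 0.001 ]
0.0 [0.0194 0.0239 0.0012]
[[160, 160, 168], [162, 161, 169], [161, 162, 170], [163, 163, 171], [163, 163, 172], [163, 163, 171], [123, 133, 147], [89, 130, 159], [85, 128, 158], [86, 128, 159], [85, 127, 159], [83, 126, 157], [86, 128, 160], [83, 127, 159], [83, 128, 159]]
```

```bash
python3 -m jog '[[2,0,0,0,0.6],[3,-0.3,0,0,0.6],[3.5,-0.4,0,0,0.6],[3.5,-0.4,0,0,0.6],[3,-0.4,0,0,0.6],[2,-0.3,0,0,0.6],[1,0,0,-0.12,0.6],[0,0,0,-0.12,0.6],[0,0,0,0,0.6],[0,0,0,0,0.6]]'
python3 - <<'E'
from h import *
go(.6331,-.1106,.165,96)
E
```

```text
time: 37.8
ee_pos: [0.6324, -0.0967, 0.2065]
eef_rot: [0.667, 0.744, 0.023, -0.016]
ft_force: [-0.4, -0.1, 0.3]
width: 0.0447
t37.80 pos [ 0.6324 -0.0967  0.2065] yaw 96.3 tilt [ 0.007  0.056 -0.998] | shift cm (now axes) [-1.61 -0.14  4.07] turn 0.005 F [-0.4 -0.1  0.3] w 0.0447
```

```bash
python3 -m jog '[[-0.8,-0.1,1,0,0.6],[-0.6,-0.1,1.2,0,0.6],[-0.2,0,1,0,0.6],[0,0,0.5,0,0.6],[0,0,0.2,0,0.6],[0,0,0,0,0.6],[0,0,0,0,0.6],[0,0,0,0,0.6],[0,0,0,0,0.6],[0,0,0,0,0.6]]'
python3 - <<'E'
from h import *
go(.6331,-.1106,.152,96); im=snap('wrist','w11')
np.set_printoptions(precision=4,suppress=True)
c,s=np.cos(np.deg2rad(6)),np.sin(np.deg2rad(6)); X=np.array([-s,c]);Y=np.array([-c,-s])
d=r.read_state()['ee_pos'][:2]-np.array([.573,-.0742]); print('cradle',d@X,d@Y)
E
```

```text
time: 38.8
ee_pos: [0.6318, -0.1132, 0.1621]
eef_rot: [0.671, 0.741, 0.023, -0.017]
ft_force: [0.2, -0.3, -0.2]
width: 0.0446
t38.80 pos [ 0.6318 -0.1132  0.1621] yaw 95.7 tilt [ 0.005  0.056 -0.998] | shift cm (now axes) [0.19 0.14 1.02] turn -0.005 F [ 0.2 -0.3 -0.2] w 0.0446
cradle -0.04498484831828399 -0.05440427535824585
```

```bash
python3 -m jog '[[0.3,0.1,0,0,0.6],[0,0,0.3,0,0.6],[0,0,0.2,0,0.6],[0,0,0,0,0.6],[0,0,0,0,0.6],[0,0,0,0,0.6],[0,0,0,0,0.6],[0,0,0,0,0.6],[0,0,0,0,0.6],[0,0,0,0,0.6]]'
python3 - <<'E'
from h import *
go(.6331,-.1106,.121,96)
E
```

```text
time: 39.85
ee_pos: [0.6327, -0.1095, 0.1571]
eef_rot: [0.671, 0.741, 0.023, -0.017]
ft_force: [0.2, 0.6, -1.0]
width: 0.0453
t39.85 pos [ 0.6327 -0.1095  0.1571] yaw 95.7 tilt [ 0.006  0.056 -0.998] | shift cm (now axes) [-0.31 -0.01  3.59] turn -0.005 F [ 0.2  0.6 -1. ] w 0.0453
```

```bash
python3 -m jog '[[-0.1,0,0.6,0,0.6],[-0.05,0,0.6,0,0.6],[-0.05,0,0.5,0,0.6],[-0.03,0,0.4,0,0.6],[-0.03,0,0.3,0,0.6],[0,0,0.2,0,0.6],[0,0,0,0,0.6],[0,0,0,0,0.6],[0,0,0,0,0.6],[0,0,0,0,0.6]]'
python3 - <<'E'
from h import *
go(.6331,-.1106,.121,96)
E
```

```text
time: 40.85
ee_pos: [0.6329, -0.1107, 0.1282]
eef_rot: [0.671, 0.741, 0.023, -0.017]
ft_force: [0.6, -0.6, -0.7]
width: 0.045
t40.85 pos [ 0.6329 -0.1107  0.1282] yaw 95.7 tilt [ 0.005  0.056 -0.998] | shift cm (now axes) [-0.03  0.01  0.72] turn -0.005 F [ 0.6 -0.6 -0.7] w 0.045
```

```bash
python3 -m jog '[[0,0,0.3,0,0.6],[0,0,0.2,0,0.6],[0,0,0.1,0,0.6],[0,0,0,0,0.6],[0,0,0,0,0.6],[0,0,0,0,0.6],[0,0,0,0,0.6],[0,0,0,0,0.6],[0,0,0,0,0.6],[0,0,0,0,0.6]]'
python3 - <<'E'
from h import *
go(.6331,-.1106,.121,96)
E
```

```text
time: 41.85
ee_pos: [0.6332, -0.1106, 0.1221]
eef_rot: [0.671, 0.741, 0.023, -0.017]
ft_force: [0.2, -0.7, -1.1]
width: 0.045
t41.85 pos [ 0.6332 -0.1106  0.1221] yaw 95.7 tilt [ 0.006  0.056 -0.998] | shift cm (now axes) [-0.   -0.01  0.11] turn -0.006 F [ 0.2 -0.7 -1.1] w 0.045
```

```bash
python3 -m jog '[[0,0,0.1,0,0.6],[0,0,0.1,0,0.6],[0,0,0,0,0.6],[0,0,0,0,0.6],[0,0,0,0,0.6],[0,0,0,0,0.6],[0,0,0,0,0.6],[0,0,0,0,0.6],[0,0,0,0,0.6],[0,0,0,0,0.6]]'
python3 - <<'E'
from h import *
go(.6331,-.1106,.121,96)
E
```

```text
time: 42.85
ee_pos: [0.6335, -0.111, 0.1203]
eef_rot: [0.671, 0.741, 0.023, -0.016]
ft_force: [0.3, -1.2, -0.7]
width: 0.0448
t42.85 pos [ 0.6335 -0.111   0.1203] yaw 95.7 tilt [ 0.007  0.055 -0.998] | shift cm (now axes) [ 0.04 -0.03 -0.07] turn -0.006 F [ 0.3 -1.2 -0.7] w 0.0448
```

```bash
python3 -m jog '[[0,0,0,0,0.45],[0,0,0,0,0.4],[0,0,0,0,0.3],[0,0,0,0,0.3],[0,0,0,0,0.3],[0,0,0,0,0.3],[0,0,0,0,0.3],[0,0,0,0,0.3],[0,0,0,0,0.3],[0,0,0,0,0.3]]'
python3 -m jog '[[0.05,0,-1,0,0.3],[0.1,0,-2,0,0.3],[0.1,0,-2,0,0.3],[0,0,-3,0,0.3],[0,0,-3,0,0.3],[0,4,-2,0,0.3],[0,4,0,0,0.3],[0,4,0,0,0.3],[0,3,0,0,0.3],[0,0,0,0,0.3]]'
python3 - <<'E'
from h import *
go(.6331,-.1106,.121,96); snap('wrist','w12'); snap('top','t12'); snap('side','s12')
a=cv2.imread('pics/w12.png'); b=cv2.imread('pics/s12.png')[150:330,215:405]; t=cv2.imread('pics/t12.png')[170:270,255:395]
o=np.zeros((600,800,3),np.uint8)
o[:300,:400]=cv2.resize(a,(400,300)); o[:300,400:800]=cv2.resize(t,(400,286),interpolation=2)[:300] if False else cv2.copyMakeBorder(cv2.resize(t,(400,286),interpolation=2),0,14,0,0,0)
o[305:600,:312]=cv2.resize(b,(312,295),interpolation=2)
z=cv2.imread('pics/s12.png')[185:275,255:335]; o[305:600,320:582]=cv2.resize(z,(262,295),interpolation=2)
cv2.imwrite('pics/m12.png',o)
E
```

```text
time: 43.85
ee_pos: [0.6336, -0.1103, 0.1205]
eef_rot: [0.671, 0.741, 0.023, -0.016]
ft_force: [0.0, -0.5, -0.1]
width: 0.061
time: 44.85
ee_pos: [0.7841, -0.101, 0.2641]
eef_rot: [0.672, 0.74, 0.023, -0.015]
ft_force: [-0.2, 0.8, -1.4]
width: 0.0607
t44.85 pos [ 0.7841 -0.101   0.2641] yaw 95.6 tilt [ 0.009  0.055 -0.998] | shift cm (now axes) [ -0.26 -15.32  14.11] turn -0.008 F [-0.2  0.8 -1.4] w 0.0607
```

View pics/m12.png

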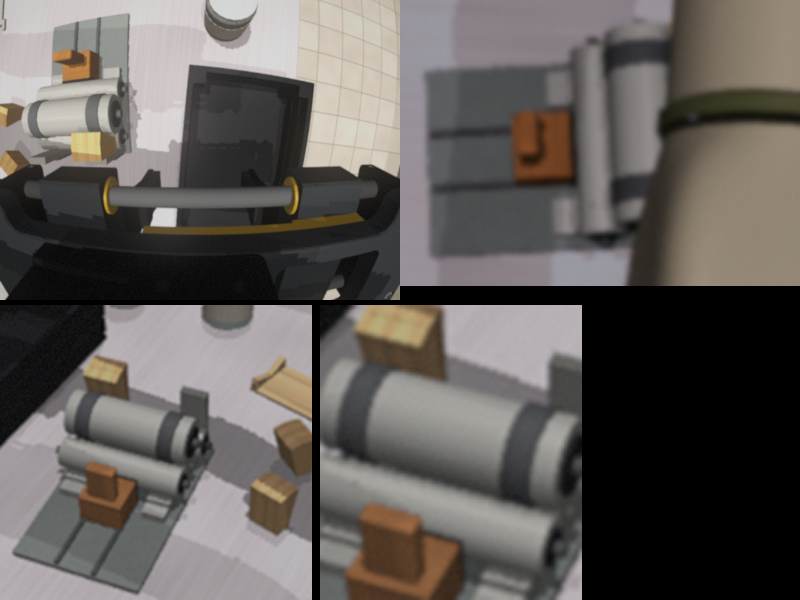

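The montage shows the wedge sitting upright between post_1 and the thick roller, with both layers and the chock in place. I'll check its numbers.

Run:
```python
from h import *
np.set_printoptions(precision=1,suppress=True)
c,s=np.cos(np.deg2rad(6)),np.sin(np.deg2rad(6)); X=np.array([-s,c]);Y=np.array([-c,-s])
def cr(p,O=np.array([.573,-.0742])): d=p[:2]-O; return np.array([d@X*1000,d@Y*1000,p[2]*1000])
out={}
for n,box,lo in(('w12',(100,205,195,270),115),('s12',(260,178,300,215),120)):
    im=cv2.imread(f'pics/{n}.png'); hsv=cv2.cvtColor(im,cv2.COLOR_BGR2HSV); 
    for L in(40,lo):
        m=cv2.inRange(hsv,(10,80,L),(35,255,255)); k=np.zeros_like(m); k[box[1]:box[3],box[0]:box[2]]=255; m&=k
        C=max(cv2.findContours(m,0,1)[0],key=cv2.contourArea)
        print(n,L,cv2.contourArea(C)); 
        for q in cv2.approxPolyDP(C,2.5,True)[:,0]: print(q,cr(onz(n,*q.astype(float),.131)))
```

```text
w12 40 2838.0
[183 220] [ -28.6 -101.3  131. ]
[160 211] [-20.9 -81.7 131. ]
[116 213] [-21.1 -39.8 131. ]
[113 240] [-43.9 -34.1 131. ]
[117 257] [-58.6 -36.2 131. ]
[162 257] [-58.4 -80.  131. ]
[185 242] [ -46.2 -101.6  131. ]
w12 115 2073.5
[160 211] [-20.9 -81.7 131. ]
[114 215] [-22.8 -37.6 131. ]
[113 240] [-43.9 -34.1 131. ]
[117 257] [-58.6 -36.2 131. ]
[162 257] [-58.4 -80.  131. ]
s12 40 453.0
[272 182] [-50.3 -74.  131. ]
[266 191] [-18.6 -72.5 131. ]
[268 199] [  3.3 -57.5 131. ]
[292 206] [  5.7  -3.5 131. ]
[291 186] [-52.4 -31.5 131. ]
s12 120 230.0
[266 191] [-18.6 -72.5 131. ]
[285 197] [-15.  -28.2 131. ]
[289 185] [-53.9 -36.7 131. ]
[272 182] [-50.3 -74.  131. ]
```

```bash
python3 -c "
from bench import r
s=r.read_state();print(s['time'],s['ft_force'])
r.close_job()"
```

```text
45.0 [-1.24590879 -0.81885471  0.73860912]
the job is handed in; nothing more can be done
```

I did all four steps in the order asked and handed the job in at 45 s of the 72 s allowed, with the arm clear of everything. No verdict is reported, so this rests on my own checks.

- **Loose thin roller:** it lies in its seat at cradle x about 37.8 mm, parallel to the other thin one.
- **Chock:** it was pushed up with 9–10 N at the hand, with about 5 N of that needed to slide it. It sits flush on the roller in the picture.
- **Thick roller:** it lies in the groove within about 2 mm, at x about -1.5 mm and y about -2 mm.
- **Wedge:** the farthest one was used, thin end down at the y = -56 mm post. Its top spans x -58.5 to -21 mm and y -80 to -37 mm, against about -59 to -20 mm and -78.5 to -33.5 mm expected.

Checks that disagreed or were not made:
- **Gripper tilt:** pushing the chock tilted the gripper about 3°, and the tilt stayed for the rest of the job. I kept each placing within tolerance by correcting for it.
- **Chock pressure:** I did not measure the force again after letting go.
- **Wedge contact:** the wrist force showed no clear touch before I released the wedge, so its contact with post and roller is judged from the position only.
- **Wedge height:** the side view puts the wedge's top about 5 mm off the wrist view when both are cast to the expected height, and I put that down to the camera's coarse resolution. At the start, two views gave its top at 50 mm instead of 60 mm; I used 60 mm, which two wrist views supported.
- **Jar and tape:** I did not measure them again, but the arm never went near them.

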